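Back off a wing nut and slide the clamp strap off a gauged bush

TASK

The brass bush has been gauged and must be freed: with a fingertip, brush the already loose wing nut round by its wings, anticlockwise seen from above, until its collar has climbed clear out of the milled seat in the clamp strap, then push the strap by its nose fully back off the bush. Do not grip or force anything: leave the bush sitting on its spigot, and the plug gauges, parts bin and micrometer case where they are.

Things in the scene. Friction and masses are not known exactly. Their poses are not given: they have to be found in the camera images.
- fixture: Fixed aluminium gauging fixture, base plate 200 x 90 x 15 mm, at any yaw. Origin on the upright stud's axis at bench height (z = 0); +x runs level along the clamp strap to the bush. Plate from x = -80 to +120 mm. Stud 12 mm thick, top 91.5 mm above the bench. Strap guide block behind it (x = -78 to -38 mm), 60 mm wide, 67 mm high; apart from stud and nut nothing on it is higher.
- nut: Bright steel wing nut as it climbs the stud, not turning. Origin on the stud's axis, at the underside of its 28 mm collar; 58 mm above the bench when fully down. Hub 23 mm across, to 17 mm above the origin. Two opposite wings, each an upright disc 22 mm across, 6 mm thick, centred 21.5 mm from the axis and 22 mm above the origin (span 65 mm). Over 15 N on it, or a wing pinched, is forcing it.
- nut_turn (a joint): Wing nut's angle, rad: 0 = fully down, growing anticlockwise seen from above as it rises 3 mm a turn (0.4775 mm per rad), stop at 25. At 0 the wings lie along the fixture's x axis; they turn with it. Starts between 0 and 2.2. About 0.02 N m of friction; stays where left. The collar is fully out of the strap's 3 mm deep seat from 6.3 rad (one turn).
- wing_a (a point): Centre of the wing that points to fixture +x at nut angle 0 (the other wing is opposite, at the same height).
- strap (a joint): How far the clamp strap is pushed back, m: 0 = over the bush, growing along the fixture's -x axis, end stop at 0.034. With the nut's collar in the seat it stops after 1 mm of play; with the collar clear it slides with about 1.5 N (12 N s/m of damping) and stays where left. The nose is off the bush from 0.020; fully back is at the stop or a few mm short of it.
- strap_nose (a point): Middle of the flat front end face of the blackened steel strap (face 38 mm wide, 16 mm tall, underside 45 mm and top 61 mm above the bench), looking along fixture +x; at first 88 mm from the stud's axis.
- bush: Loose brass flanged bush, 44 mm across its flange, 29.5 mm tall, 0.2 kg, standing flange up on the base plate over a spigot 90 mm from the stud's axis; its top, 44.5 mm above the bench, is half covered by the strap's nose. Origin: centre of its underside.
- gauge_a: Loose double-ended plug gauge, 104 mm long, 13 mm hexagonal handle, lying on the bench beside the fixture. Origin: under its middle.
- gauge_b: A second such plug gauge lying on the bench at the fixture's other side. Origin: under its middle.
- bin: Blue plastic parts bin of brass fittings, 235 x 150 x 120 mm tall, 1.8 kg, loose on the bench to one side. Origin: centre of its underside.
- mic_case: Open cream plastic case with a micrometer in it, 105 x 190 mm, lid standing to 130 mm, loose on the bench to the other side. Origin: centre of its underside.

How it is judged (in metres and radians):
On the way, in this order (a step that is already met when the one before it is completed fails the run):
1. the wing nut has been turned up out of the strap's seat (over 5.2 rad) with the strap still over the bush (value of joint nut_turn above 5.2 rad and value of joint strap below 0.004 m), for 0.05 s.
2. the strap has been pushed back off the bush (value of joint strap above 0.026 m), for 0.1 s.
At the end, for the whole second after the job is handed in: The strap stands back by more than 26 mm of its 34 mm, its nose clear of the bush; the nut is still up (over 5.2 rad) and no longer turning; the bush still stands on its spigot (within 4 mm, upright within 0.1 rad, at rest) (value of joint strap above 0.026 m and value of joint nut_turn above 5.2 rad and velocity of joint nut_turn below 0.1 rad/s and x of bush in the frame of fixture between 0.086 and 0.094 m and z of bush in the frame of fixture below 0.018 m and angle between bush's own z axis and vertical below 0.1 rad and linear speed of bush below 0.01 m/s); the robot touches nothing.
It fails at once if the wing nut was forced: pushed with more than 15 N (contact force between the fingers and nut above 15 N).
It fails at once if a wing of the nut was pinched (both its faces pressed at once) ((contact force between the fingers and nut_turn_c0 above 2.5 N and contact force between the fingers and nut_turn_c1 above 2.5 N) or (contact force between the fingers and nut_turn_c2 above 2.5 N and contact force between the fingers and nut_turn_c3 above 2.5 N)).
It fails at once if the bush was lifted, knocked off its spigot, or gripped (over 12 N) (distance of bush from where it was at the start of the episode above 0.006 m or contact force between the fingers and bush above 12 N).
It fails at once if a plug gauge, the bin or the micrometer case was moved by over 15 mm (distance of any of gauge_a, gauge_b, bin, mic_case from where it was at the start of the episode above 0.015 m).
It also fails if it takes over 72 s, if anything falls off the work surface, if the arm or the gripper's body presses on something with over 40 N, if the wrist force passes 120 N, or if a joint passes its speed limit or range.

ROBOT

A 6-joint arm with a two-finger parallel gripper is mounted at the origin on the work surface. World frame = base frame: x ahead of the robot, y to its left, z up, the work surface at z = 0. Lengths are in mm, angles in degrees, forces in N, time in s.
With the tool pointing down it reaches from about 300 to 850 mm from the base axis. Payload 4.2 kg.
Tool frame: the origin (TCP) lies at the very end of the fingers, on their centre line; the grasp point (between the pads) lies 19 mm behind it; z points along the fingers, y is the direction in which the jaws open and shut (so a half turn about z gives the same grasp; the last joint's range is limited). The gripper opens to 91 mm and grips with 3 to 60 N. Pads are 32 mm wide; open, the fingers measure 118 mm over their backs; the gripper's body (76 mm by 178 mm) begins 60 mm behind the grasp point.
Start: joints at [74.427, 18.312, 89.639, -0, 72.044, -1.146], TCP at [143.261, 556.884, 213.976] pointing down, gripper open.
Joint ranges: [-177.97, 177.97], [-48.28, 115.42], [12.27, 149.76], [-77.06, 257.06], [2.81, 150.46], [-146.56, 146.56]. Speed limits (degrees/s): [147.25, 147.25, 180, 180, 180, 180].

INTERFACE

Orientations are given as [roll, pitch, yaw] about the fixed x, y, z axes, in that order (R = Rz(yaw) Ry(pitch) Rx(roll)).
In Python, from workcell import telemetry, grab_frame, job gives the robot as it stands.
- The arm moves only by the tool drive_tool, never from a script. Its argument "moves" is a list of rows, each an object of numbers: "claw": the closure, from -1 (fully open) to 1 (shut); "dx", "dy", "dz": the shift along the tool's x, y, z in units of 20 mm (1.0 is 20 mm); "yaw": the turn about the tool's z in units of 0.15 rad (1.0 is 0.15 rad). In form: [{"claw": .., "dx": .., "dy": .., "dz": .., "yaw": ..}, ...]. A call has 1 to 5 rows; each row shifts and turns the pose as measured when the row begins, along the tool's axes as they then stand; what a row does not reach is not made up. A row lasts 1/8 s, in which the tool goes at most 62.5 mm and 10.7 degrees, less where a joint would pass 70% of its speed; a pose out of reach is approached as far as the arm can. A call with a number of a shift or a turn outside -1 to 1 is refused whole. A call with a gripper value outside its range is refused whole. The fingers move at their own pace and stop on an object; "grip_force" is the grip in N (left out, the last holds). Time passes only in rows, so rows that do not move let the fingers close. It gives the time, the measured TCP pose, the force and the opening at its end, in the units of the state.
- telemetry.state(): the state, without advancing time (a new reading comes with each control period).
- grab_frame(name): name is "scene" or "top" or "wrist"; returns a dict with "color" (420x560x3 uint8, blue, green, red), "vertical_fov" (degrees; the focal length in pixels is half the picture's height over the tangent of half this angle, whatever the lens; pixels are square), "cx", "cy" (the principal point, pixels), "pose" (4x4, takes a point from camera to world coordinates). Camera axes: x right, y down, z forward; pixel columns grow to the right and rows downward; lengths in mm; the calibration is good to about 2 mm. A picture is of the moment at which its call begins. There is no depth.
- job.job_done(): hands the job in, once; it reports no verdict.
The state is a dict: "time_s": time; "qpos": joint angles; "qvel": joint speeds; "effort": joint torques, N m; "ee_pos": TCP position; "ee_rot": TCP orientation; "force": force on the tool from outside, world axes, zero at the start; "torque": the same for the moment, N m; "gripper_width": finger opening in mm.
Only numpy, scipy, OpenCV 4.12 (cv2) and the standard library are available. Lean on these libraries where they do the work, as an engineer would, in place of code of your own. Each camera call takes 0.05 s, during which the arm holds its last target.

## Working session

There is one attempt and no reset: what is moved stays moved. The work goes in short steps, Python scripts to look and compute and a tool call to move; the robot and the scene stay as the last step left them, time stands still between calls to the robot, and variables do not carry over. Pictures are saved under pics/ and viewed, and the job is handed in when it is done.

Besides the shell and the picture viewer there is one more tool, called as name(argument=value, ...) on one line, values as JSON. drive_tool: Moves the arm, as the interface text tells. Its arguments: {"type":"object","properties":{"moves":{"type":"array"},"grip_force":{"type":"number"}},"required":["moves"]}

```bash
ls; mkdir -p pics; python3 - <<'E'
from workcell import telemetry, grab_frame, job
import cv2, numpy as np
print(telemetry.state())
for n in ["scene","top","wrist"]:
    f=grab_frame(n); cv2.imwrite(f"pics/{n}0.png",f["color"]); print(n,f["vertical_fov"],f["cx"],f["cy"],np.round(f["pose"],3).tolist())
    np.savez(f"pics/{n}0.npz",**f)
E
```

```text
pics
{'time_s': 0.0, 'qpos': array([ 7.44298673e+01,  1.83491229e+01,  8.97047489e+01, -4.67574481e-04,
        7.20418918e+01, -1.14724630e+00]), 'qvel': array([-0.00853693,  0.0275532 , -0.14552048,  0.07452061,  0.00927099,
        0.01506267]), 'effort': array([ 4.47019256e-04, -4.12472212e+01, -2.31968379e+01,  7.27907242e-02,
        4.57608956e-02, -1.33771709e-04]), 'ee_pos': array([143.10388471, 556.40793898, 213.1567336 ]), 'ee_rot': array([-1.79904247e+02, -1.47290223e-03,  1.65577257e+02]), 'force': array([0.39537826, 0.31333095, 0.3500427 ]), 'torque': array([ 0.01904647, -0.02650451,  0.02901162]), 'gripper_width': 91.06320880049395}
scene 45.304505030671514 269.9670300919451 207.57944979425247 [[-0.892, 0.288, -0.349, 997.176], [0.452, 0.553, -0.7, 851.312], [-0.009, -0.782, -0.623, 844.482], [0.0, 0.0, 0.0, 1.0]]
top 46.15165747465785 286.56061443127686 210.8160682165811 [[0.024, -0.984, 0.178, 377.503], [-1.0, -0.025, 0.001, -7.758], [0.004, -0.178, -0.984, 1196.729], [0.0, 0.0, 0.0, 1.0]]
wrist 64.45703475618942 274.7186330379616 211.22249900352313 [[0.249, 0.934, 0.255, 71.067], [0.968, -0.24, -0.067, 574.3], [-0.002, 0.264, -0.965, 383.158], [0.0, 0.0, 0.0, 1.0]]
```

View pics/scene0.png

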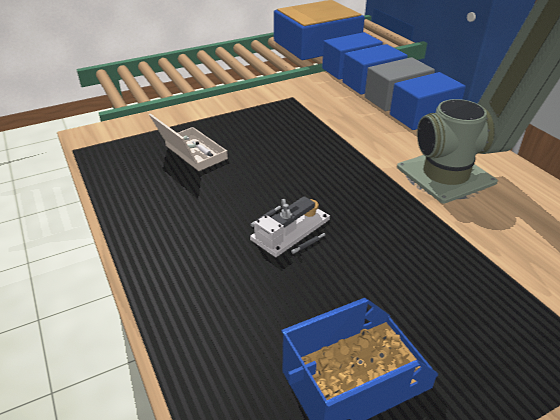

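View pics/top0.png

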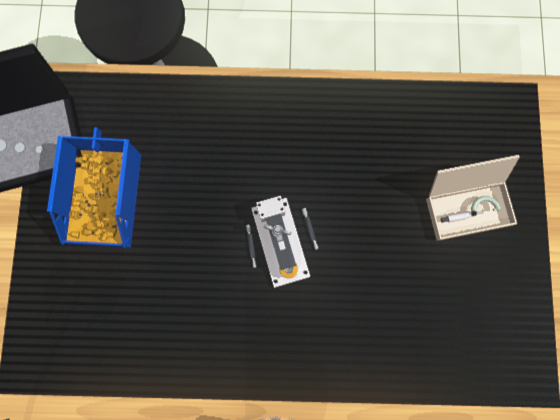

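View pics/wrist0.png

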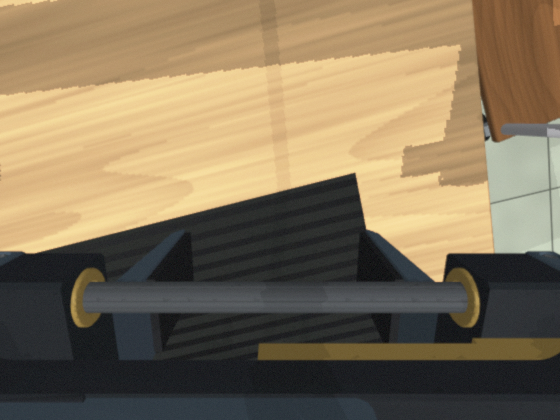

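```bash
cat > h.py <<'E'
import numpy as np, cv2
def ray(f,u,v):
    H=f["color"].shape[0]; fl=H/2/np.tan(np.radians(float(f["vertical_fov"]))/2)
    d=np.array([(u-f["cx"])/fl,(v-f["cy"])/fl,1.]); P=np.array(f["pose"]); return P[:3,3],P[:3,:3]@d
def onz(f,u,v,z):
    o,d=ray(f,u,v); return o+d*(z-o[2])/d[2]
def proj(f,p):
    H=f["color"].shape[0]; fl=H/2/np.tan(np.radians(float(f["vertical_fov"]))/2)
    P=np.array(f["pose"]); c=P[:3,:3].T@(np.array(p)-P[:3,3]); return fl*c[0]/c[2]+f["cx"], fl*c[1]/c[2]+f["cy"]
E
python3 - <<'E'
import cv2,numpy as np
from h import *
a=np.load("pics/top0.npz");b=np.load("pics/scene0.npz")
cv2.imwrite("pics/t1.png",cv2.resize(a["color"][185:300,230:335],None,fx=5,fy=5,interpolation=cv2.INTER_CUBIC))
cv2.imwrite("pics/s1.png",cv2.resize(b["color"][185:270,235:345],None,fx=7,fy=7,interpolation=cv2.INTER_CUBIC))
E
```

```text
(no output)
```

View pics/t1.png

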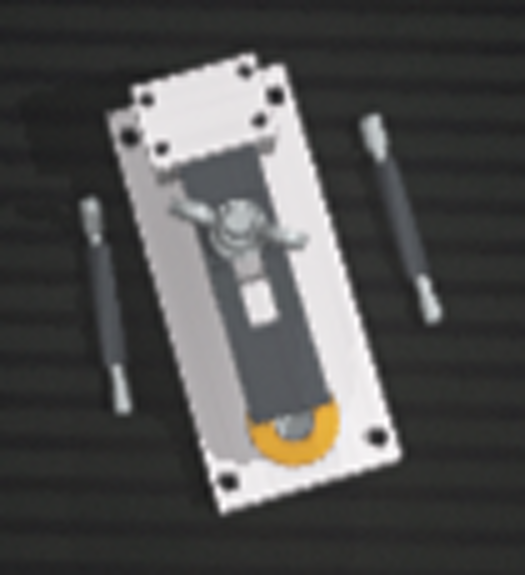

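View pics/s1.png

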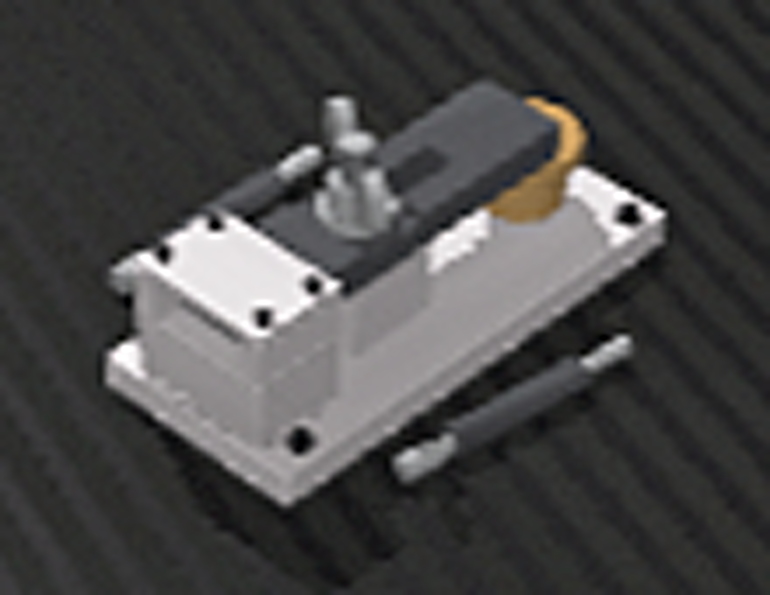

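```bash
python3 - <<'E'
import cv2,numpy as np
from h import *
f=dict(np.load("pics/top0.npz")); s=dict(np.load("pics/scene0.npz"))
g=lambda u,v:((u+.5)/5-.5+230,(v+.5)/5-.5+185)
gs=lambda u,v:((u+.5)/7-.5+235,(v+.5)/7-.5+185)
fl=onz(f,*g(222,515),15);fr=onz(f,*g(402,458),15);br=onz(f,*g(285,65),15);bl=onz(f,*g(108,112),15)
for p in(fl,fr,br,bl):print(p.round(1))
print(np.linalg.norm(fl-fr),np.linalg.norm(fl-bl),np.linalg.norm(fr-br))
ex=((fl+fr)-(bl+br))/2; ex/=np.linalg.norm(ex)
c=(fl+fr+bl+br)/4; o=c-20*ex
print("yaw",np.degrees(np.arctan2(ex[1],ex[0])),"origin",o.round(1))
for n,q in (("wL",(178,204)),("wR",(298,238)),("hub",(238,215))): print(n,onz(f,*g(*q),80).round(1))
print("bush",onz(f,*g(296,423),44.5).round(1), (o+90*ex).round(1))
for n,q,z in (("front L",(287,503),15),("frontR",(665,213),15),("bl",(108,360),15),("stud top",(340,100),91.5)): print(n,onz(s,*gs(*q),z).round(1))
for n,q,z in (("stud top",(240,210),91.5),):print(n,onz(f,*g(*q),z).round(1))
for a,b in (("A",((372,120),(432,318))),("B",((90,203),(122,408)))):print(a,[onz(f,*g(*q),7).round(1) for q in b])
E
```

```text
[406.2  18.1  15. ]
[435.1 -66.7  15. ]
[624.7  -6.4  15. ]
[599.1  79.3  15. ]
89.64818269618185 202.3629452141593 198.93426014279385
yaw -162.3643058224446 origin [535.4  12.1  15. ]
wL [544.9  40.9  80. ]
wR [530.6 -14.4  80. ]
hub [540.5  13.3  80. ]
bush [448.6 -15.7  44.5] [449.6 -15.1  15. ]
front L [605.   90.5  15. ]
frontR [410.1  18.5  15. ]
bl [627.9  -2.7  15. ]
stud top [531.8 -10.2  91.5]
stud top [541.1  12.3  91.5]
A [array([599.9, -49.8,   7. ]), array([503.1, -80.6,   7. ])]
B [array([555.2,  87. ,   7. ]), array([456.1,  67.8,   7. ])]
```

drive_tool(moves=[{"claw": 1,"dx": -0.5,"dy": -1,"dz": 0,"yaw": 1},{"claw": 1,"dx": -0.5,"dy": -1,"dz": 0,"yaw": 1},{"claw": 1,"dx": -0.5,"dy": -1,"dz": 0,"yaw": 1},{"claw": 1,"dx": -0.5,"dy": -1,"dz": 0,"yaw": 1},{"claw": 1,"dx": -0.5,"dy": -1,"dz": 0,"yaw": 1}], grip_force=5)

```text
time_s: 0.78
ee_pos: [132.4, 444.9, 211.3]
ee_rot: [-179.8, 0.2, 121.2]
force: [0.0, -0.2, 0.5]
gripper_width: 43.9
```

drive_tool(moves=[{"claw": 1,"dx": -1,"dy": 0.4,"dz": 0,"yaw": 0.8},{"claw": 1,"dx": -1,"dy": 0.4,"dz": 0,"yaw": 0.8},{"claw": 1,"dx": -1,"dy": 0.4,"dz": 0,"yaw": 0},{"claw": 1,"dx": -1,"dy": 0.4,"dz": 0,"yaw": 0},{"claw": 1,"dx": -1,"dy": 0.4,"dz": 0,"yaw": 0}])

```text
time_s: 1.4
ee_pos: [205.7, 362.5, 210.8]
ee_rot: [-179.8, 0.3, 107.1]
force: [-0.0, 0.3, -0.4]
gripper_width: 0.5
```

drive_tool(moves=[{"claw": 1,"dx": -1,"dy": 0.4,"dz": 0,"yaw": 0},{"claw": 1,"dx": -1,"dy": 0.4,"dz": 0,"yaw": 0},{"claw": 1,"dx": -1,"dy": 0.4,"dz": 0,"yaw": 0},{"claw": 1,"dx": -1,"dy": 0.4,"dz": 0,"yaw": 0},{"claw": 1,"dx": -1,"dy": 0.4,"dz": 0,"yaw": 0}])

```text
time_s: 2.02
ee_pos: [274.7, 274.9, 210.5]
ee_rot: [-179.7, 0.4, 107.1]
force: [-0.1, 1.0, 0.1]
gripper_width: 0.5
```

drive_tool(moves=[{"claw": 1,"dx": -1,"dy": 0.4,"dz": 0,"yaw": 0},{"claw": 1,"dx": -1,"dy": 0.4,"dz": 0,"yaw": 0},{"claw": 1,"dx": -1,"dy": 0.4,"dz": 0,"yaw": 0},{"claw": 1,"dx": -1,"dy": 0.4,"dz": 0,"yaw": 0},{"claw": 1,"dx": -1,"dy": 0.4,"dz": 0,"yaw": 0}])

```text
time_s: 2.65
ee_pos: [343.5, 187.5, 210.2]
ee_rot: [-179.6, 0.4, 107.1]
force: [-0.6, 0.4, 0.9]
gripper_width: 0.5
```

drive_tool(moves=[{"claw": 1,"dx": -1,"dy": 0.4,"dz": 0,"yaw": 0},{"claw": 1,"dx": -1,"dy": 0.4,"dz": 0,"yaw": 0},{"claw": 1,"dx": -1,"dy": 0.4,"dz": 0,"yaw": 0},{"claw": 1,"dx": -1,"dy": 0.4,"dz": 0,"yaw": 0},{"claw": 1,"dx": -1,"dy": 0.4,"dz": 0,"yaw": 0}])

```text
time_s: 3.28
ee_pos: [412.2, 100.3, 209.8]
ee_rot: [-179.5, 0.4, 107.1]
force: [0.2, 0.1, -0.4]
gripper_width: 0.5
```

drive_tool(moves=[{"claw": 1,"dx": -1,"dy": 0.4,"dz": 0,"yaw": 0},{"claw": 1,"dx": -1,"dy": 0.4,"dz": 0,"yaw": 0},{"claw": 1,"dx": -1,"dy": 0.4,"dz": 0,"yaw": 0},{"claw": 1,"dx": -1,"dy": 0.4,"dz": 0,"yaw": 0},{"claw": 1,"dx": -1,"dy": 0.4,"dz": 0,"yaw": 0}])

```text
time_s: 3.9
ee_pos: [481.0, 13.2, 209.0]
ee_rot: [-179.3, 0.4, 107.1]
force: [-0.0, 0.2, 0.4]
gripper_width: 0.3
```

drive_tool(moves=[{"claw": 1,"dx": -1,"dy": 0.3,"dz": 0,"yaw": 0},{"claw": 1,"dx": -1,"dy": 0.3,"dz": 0,"yaw": 0},{"claw": 1,"dx": -1,"dy": 0.2,"dz": 0,"yaw": 0},{"claw": 1,"dx": -1,"dy": 0.2,"dz": 0,"yaw": 0},{"claw": 1,"dx": 0,"dy": 0,"dz": 0,"yaw": 0}])

```text
time_s: 4.53
ee_pos: [526.9, -63.2, 208.8]
ee_rot: [-179.3, 0.4, 107.0]
force: [-0.5, 0.1, 0.2]
gripper_width: 0.2
```

```bash
cat > look.py <<'E'
import sys
from workcell import telemetry, grab_frame
import cv2, numpy as np
for n in sys.argv[2:]:
    f=grab_frame(n); t=sys.argv[1]
    cv2.imwrite(f"pics/{n}{t}.png",f["color"]); np.savez(f"pics/{n}{t}.npz",**f)
s=telemetry.state(); print(s["time_s"],s["ee_pos"].round(1),s["ee_rot"].round(2),s["force"].round(1))
E
python3 look.py 1 wrist
```

```text
4.575 [526.4 -62.5 208.8] [-179.28    0.33  107.01] [ 0.1 -0.1  1. ]
```

View pics/wrist1.png

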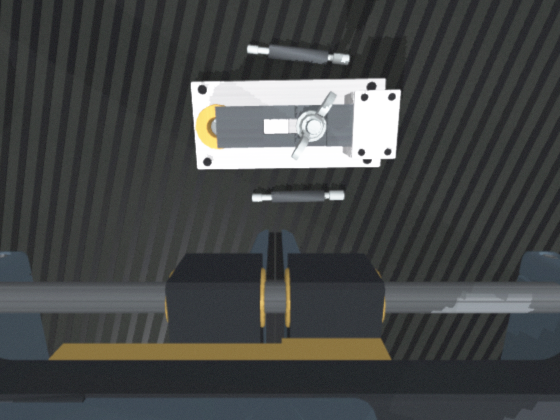

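```bash
python3 - <<'E'
import cv2,numpy as np
a=np.load("pics/wrist1.npz")["color"][60:185,170:420]
cv2.imwrite("pics/w1z.png",cv2.resize(a,None,fx=3.2,fy=3.2,interpolation=cv2.INTER_CUBIC))
b=np.load("pics/wrist1.npz")["color"][80:170,270:360]
cv2.imwrite("pics/w1n.png",cv2.resize(b,None,fx=6,fy=6,interpolation=cv2.INTER_CUBIC))
E
```

```text
(no output)
```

View pics/w1z.png

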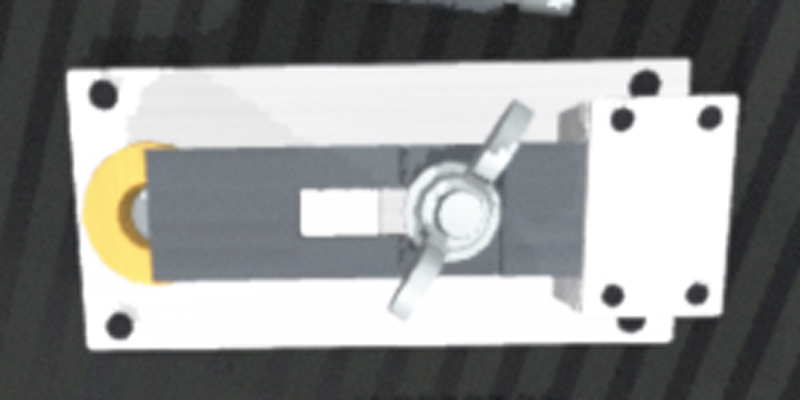

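View pics/w1n.png

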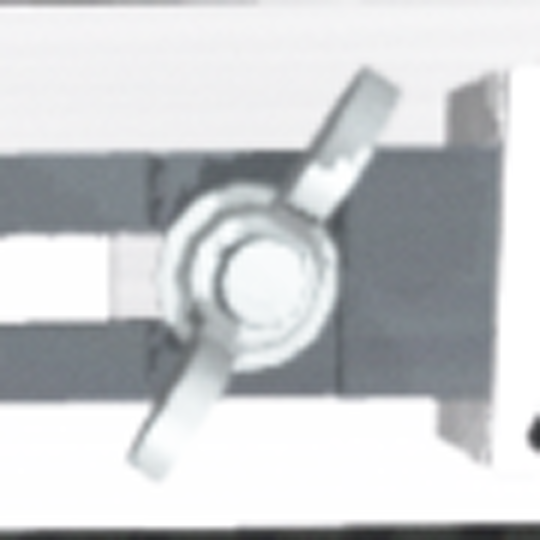

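```bash
python3 - <<'E'
import cv2,numpy as np
from h import *
f=dict(np.load("pics/wrist1.npz")); t=dict(np.load("pics/top0.npz"))
g=lambda u,v:((u+.5)/3.2-.5+170,(v+.5)/3.2-.5+60)
n=lambda u,v:((u+.5)/6-.5+270,(v+.5)/6-.5+80)
gt=lambda u,v:((u+.5)/5-.5+230,(v+.5)/5-.5+185)
C=[onz(f,*g(*q),15) for q in((67,70),(88,350),(670,342),(691,60))]
for p in C:print(p.round(1))
fx=((C[0]+C[1])-(C[2]+C[3]))/2;fx/=np.linalg.norm(fx);fx[2]=0
o=sum(C)/4-20*fx; print("yaw",np.degrees(np.arctan2(fx[1],fx[0])),o.round(1))
fy=np.array([-fx[1],fx[0],0])
st=onz(f,*n(268,283),91.5); print("stud",st.round(1))
for k,q,z in(("wing a tip",(148,465),81),("wing b tip",(380,82),81),("wing b top mid",(345,140),91)):
    p=onz(f,*n(*q),z)-st; print(k,(p@fx).round(1),(p@fy).round(1),np.degrees(np.arctan2(p@fy,p@fx)))
for k,q,z in(("nose top l",(146,150),61),("nose r",(154,280),61)):
    p=onz(f,*g(*q),z); print(k,p.round(1),(p-st)@fx,(p-st)@fy)
# triangulate stud & bush & nose corner w/ top view
def tri(a,b):
    o1,d1=a;o2,d2=b;A=np.stack([d1,-d2],1);s=np.linalg.lstsq(A,o2-o1,rcond=None)[0]
    p,q=o1+s[0]*d1,o2+s[1]*d2; return ((p+q)/2).round(1),np.linalg.norm(p-q).round(1)
print("stud",tri(ray(f,*n(268,283)),ray(t,*gt(240,212))))
print("noseL",tri(ray(f,*g(154,280)),ray(t,*gt(330,402))),"noseR",tri(ray(f,*g(146,150)),ray(t,*gt(248,420))))
E
```

```text
[409.6  16.6  15. ]
[436.8 -69.1  15. ]
[625.8  -8.2  15. ]
[598.9  77.2  15. ]
yaw -162.2004509055324 [536.8  10.2  15. ]
stud [536.9  10.4  91.5]
wing a tip 16.2 26.1 58.21535729390917
wing b tip -16.3 -26.9 -121.2560654720905
wing b top mid -10.2 -18.8 -118.56915758445864
nose top l [448.3   1.3  61. ] 87.20517935680799 -18.37020151041263
nose r [459.5 -33.4  61. ] 87.13845829096672 18.102032599414073
stud (array([527.8,  10.3, 176.7]), np.float64(0.9))
noseL (array([458.5, -32.4,  58.7]), np.float64(3.0)) noseR (array([448.6,   3.9,  64.7]), np.float64(5.1))
```

```bash
cat > plan.py <<'E'
import sys,numpy as np
from workcell import telemetry
st=np.array([536.9,10.4]); yaw=np.radians(-162.2); fx=np.array([np.cos(yaw),np.sin(yaw)]); fy=np.array([-fx[1],fx[0]])
s=telemetry.state(); p=s["ee_pos"]; r=np.radians(s["ee_rot"][2]); tx=np.array([np.cos(r),np.sin(r)]); ty=np.array([np.sin(r),-np.cos(r)])
d=p[:2]-st; F=np.array([d@fx,d@fy]); 
print("F",F.round(1),"z",p[2].round(1),"r",np.hypot(*F).round(1),"ang",np.degrees(np.arctan2(F[1],F[0])).round(1),"rot",s["ee_rot"].round(1),"force",s["force"].round(1),"t",s["time_s"])
def units(dF):
    w=dF[0]*fx+dF[1]*fy; return (w@tx/20).round(2),(w@ty/20).round(2)
if sys.argv[1]=="go": print(units(np.array([float(sys.argv[2]),float(sys.argv[3])])-F), "dz",((p[2]-float(sys.argv[4]))/20).round(2))
if sys.argv[1]=="arc":
    R,step,n,z=map(float,sys.argv[2:6]); a0=np.degrees(np.arctan2(F[1],F[0])); q=F
    for i in range(int(n)):
        a=np.radians(a0+step*(i+1)); t=R*np.array([np.cos(a),np.sin(a)]); print(units(t-q)); q=t
    print("dz",((p[2]-z)/20).round(2))
E
python3 plan.py go 26 -15.5 110
```

```text
F [32.3 66.2] z 208.8 r 73.7 ang 64.0 rot [-179.3    0.3  107. ] force [ 0.1 -0.1  1. ] t 4.575
(np.float64(4.09), np.float64(0.26)) dz 4.94
```

drive_tool(moves=[{"claw": 1,"dx": 0.8,"dy": 0.05,"dz": 0.5,"yaw": -0.09},{"claw": 1,"dx": 0.8,"dy": 0.05,"dz": 1,"yaw": 0},{"claw": 1,"dx": 0.8,"dy": 0.05,"dz": 1,"yaw": 0},{"claw": 1,"dx": 0.8,"dy": 0.05,"dz": 1,"yaw": 0},{"claw": 1,"dx": 0.8,"dy": 0.05,"dz": 1,"yaw": 0}])

```text
time_s: 5.2
ee_pos: [501.7, 22.6, 115.2]
ee_rot: [-179.3, 0.2, 108.1]
force: [0.6, 1.0, -0.7]
gripper_width: 0.5
```

```bash
python3 look.py 2 wrist; python3 plan.py go 26 -15.5 82
```

```text
5.25 [498.9  24.1 112.6] [-1.7898e+02 -3.0000e-02  1.0811e+02] [-1.8  1.2 -1.1]
F [ 32.  -24.7] z 112.6 r 40.4 ang -37.6 rot [-179.    -0.   108.1] force [-1.8  1.2 -1.1] t 5.25
(np.float64(-0.46), np.float64(0.3)) dz 1.53
```

View pics/wrist2.png

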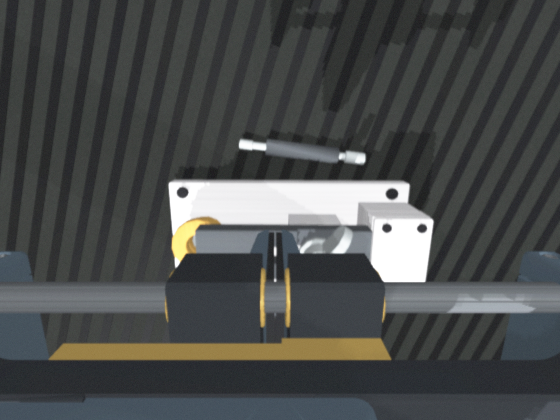

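```bash
python3 - <<'E'
import cv2,numpy as np
from h import *
f=dict(np.load("pics/wrist1.npz")); k=dict(np.load("pics/wrist2.npz"))
for nm,p in (("wing b top",(544.5,38.5,91)),("wing b tip",(545,40,81)),("stud",(536.9,10.4,91.5)),("guide corner far-left",(599-3,0,67))): print(nm,np.round(proj(k,p),1))
cv2.imwrite("pics/w2z.png",cv2.resize(k["color"][150:300,230:430],None,fx=4,fy=4,interpolation=cv2.INTER_CUBIC))
E
```

```text
wing b top [349.9 240.3]
wing b tip [348.3 233.1]
stud [322.6 276.6]
guide corner far-left [389.8 297. ]
```

View pics/w2z.png

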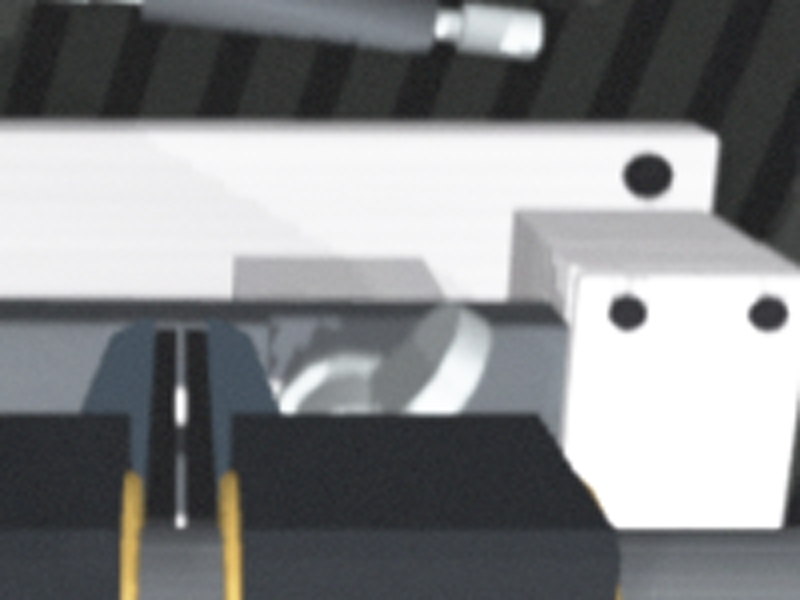

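drive_tool(moves=[{"claw": 1,"dx": -0.46,"dy": 0.3,"dz": 0.3,"yaw": 0},{"claw": 1,"dx": 0,"dy": 0,"dz": 0.5,"yaw": 0},{"claw": 1,"dx": 0,"dy": 0,"dz": 0.5,"yaw": 0},{"claw": 1,"dx": 0,"dy": 0,"dz": 0.1,"yaw": 0},{"claw": 1,"dx": 0,"dy": 0,"dz": 0,"yaw": 0}])

```text
time_s: 5.88
ee_pos: [507.6, 17.2, 83.4]
ee_rot: [-179.0, -0.0, 108.2]
force: [-0.0, -0.0, -0.3]
gripper_width: 0.5
```

```bash
python3 plan.py arc 30 10 5 82
```

```text
F [ 25.8 -15.4] z 83.4 r 30.1 ang -30.8 rot [-179.    -0.   108.2] force [-0.  -0.  -0.3] t 5.875
(np.float64(-0.24), np.float64(-0.11))
(np.float64(-0.25), np.float64(-0.07))
(np.float64(-0.26), np.float64(-0.03))
(np.float64(-0.26), np.float64(0.02))
(np.float64(-0.25), np.float64(0.06))
dz 0.07
```

drive_tool(moves=[{"claw": 1,"dx": -0.24,"dy": -0.11,"dz": 0.07,"yaw": 0},{"claw": 1,"dx": -0.25,"dy": -0.07,"dz": 0,"yaw": 0},{"claw": 1,"dx": -0.26,"dy": -0.03,"dz": 0,"yaw": 0},{"claw": 1,"dx": -0.26,"dy": 0.02,"dz": 0,"yaw": 0},{"claw": 1,"dx": -0.25,"dy": 0.06,"dz": 0,"yaw": 0}])

```text
time_s: 6.5
ee_pos: [513.9, -9.6, 82.9]
ee_rot: [-179.2, 0.0, 108.2]
force: [0.7, 0.9, -0.4]
gripper_width: 0.5
```

```bash
python3 plan.py arc 30 12 5 82
```

```text
F [28. 12.] z 82.9 r 30.5 ang 23.2 rot [-179.2    0.   108.2] force [ 0.7  0.9 -0.4] t 6.5
(np.float64(-0.26), np.float64(0.17))
(np.float64(-0.24), np.float64(0.2))
(np.float64(-0.19), np.float64(0.25))
(np.float64(-0.13), np.float64(0.28))
(np.float64(-0.07), np.float64(0.31))
dz 0.05
```

Tracking is accurate; continue round.

drive_tool(moves=[{"claw": 1,"dx": -0.26,"dy": 0.17,"dz": 0.03,"yaw": 0},{"claw": 1,"dx": -0.24,"dy": 0.2,"dz": 0,"yaw": 0},{"claw": 1,"dx": -0.19,"dy": 0.25,"dz": 0,"yaw": 0},{"claw": 1,"dx": -0.13,"dy": 0.28,"dz": 0,"yaw": 0},{"claw": 1,"dx": -0.07,"dy": 0.31,"dz": 0,"yaw": 0}])

```text
time_s: 7.12
ee_pos: [542.9, -19.8, 81.4]
ee_rot: [-179.0, -0.0, 108.2]
force: [-0.9, -0.4, 0.1]
gripper_width: 0.4
```

```bash
python3 look.py 3 wrist;python3 plan.py arc 30 12 5 82
```

```text
7.175 [544.1 -19.7  81.4] [-1.7906e+02 -1.0000e-02  1.0818e+02] [0.3 0.  0.3]
F [ 2.3 30.9] z 81.4 r 30.9 ang 85.7 rot [-179.1   -0.   108.2] force [0.3 0.  0.3] t 7.175
(np.float64(0.05), np.float64(0.32))
(np.float64(0.07), np.float64(0.31))
(np.float64(0.13), np.float64(0.28))
(np.float64(0.19), np.float64(0.25))
(np.float64(0.24), np.float64(0.2))
dz -0.03
```

View pics/wrist3.png

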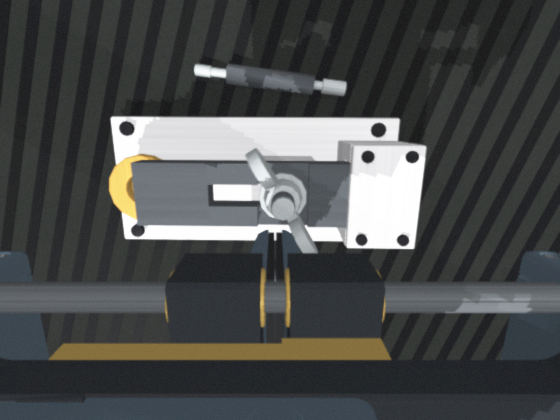

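drive_tool(moves=[{"claw": 1,"dx": 0.03,"dy": 0.32,"dz": -0.04,"yaw": 0},{"claw": 1,"dx": 0.07,"dy": 0.31,"dz": 0,"yaw": 0},{"claw": 1,"dx": 0.13,"dy": 0.28,"dz": 0,"yaw": 0},{"claw": 1,"dx": 0.19,"dy": 0.25,"dz": 0,"yaw": 0},{"claw": 1,"dx": 0.24,"dy": 0.2,"dz": 0,"yaw": 0}])

```text
time_s: 7.8
ee_pos: [568.5, 2.3, 82.0]
ee_rot: [-179.2, 0.1, 108.2]
force: [-0.2, -1.3, -0.5]
gripper_width: 0.5
```

```bash
python3 plan.py arc 30 12 5 82.5
```

```text
F [-27.6  17.3] z 82.0 r 32.6 ang 147.9 rot [-1.792e+02  1.000e-01  1.082e+02] force [-0.2 -1.3 -0.5] t 7.8
(np.float64(0.35), np.float64(0.03))
(np.float64(0.3), np.float64(0.08))
(np.float64(0.31), np.float64(0.01))
(np.float64(0.31), np.float64(-0.05))
(np.float64(0.29), np.float64(-0.11))
dz -0.02
```

drive_tool(moves=[{"claw": 1,"dx": 0.34,"dy": 0.0,"dz": -0.03,"yaw": 0},{"claw": 1,"dx": 0.3,"dy": 0.03,"dz": 0,"yaw": 0},{"claw": 1,"dx": 0.31,"dy": -0.02,"dz": 0,"yaw": 0},{"claw": 1,"dx": 0.31,"dy": -0.08,"dz": 0,"yaw": 0},{"claw": 1,"dx": 0.28,"dy": -0.14,"dz": 0,"yaw": 0}])

```text
time_s: 8.43
ee_pos: [555.0, 32.9, 83.1]
ee_rot: [-179.3, 0.1, 108.2]
force: [-0.1, 0.0, -0.1]
gripper_width: 0.4
```

```bash
python3 plan.py arc 29.5 12 5 82.5
```

```text
F [-24.1 -15.9] z 83.1 r 28.9 ang -146.6 rot [-1.793e+02  1.000e-01  1.082e+02] force [-0.1  0.  -0.1] t 8.425
(np.float64(0.26), np.float64(-0.17))
(np.float64(0.19), np.float64(-0.24))
(np.float64(0.14), np.float64(-0.27))
(np.float64(0.08), np.float64(-0.3))
(np.float64(0.02), np.float64(-0.31))
dz 0.03
```

drive_tool(moves=[{"claw": 1,"dx": 0.26,"dy": -0.17,"dz": 0,"yaw": 0},{"claw": 1,"dx": 0.19,"dy": -0.24,"dz": 0,"yaw": 0},{"claw": 1,"dx": 0.13,"dy": -0.27,"dz": 0,"yaw": 0},{"claw": 1,"dx": 0.06,"dy": -0.3,"dz": 0,"yaw": 0},{"claw": 1,"dx": 0.0,"dy": -0.31,"dz": 0,"yaw": 0}])

```text
time_s: 9.05
ee_pos: [526.6, 37.6, 84.2]
ee_rot: [-179.6, 0.2, 108.3]
force: [1.1, 2.8, -0.2]
gripper_width: 0.6
```

```bash
python3 look.py 4 wrist; python3 plan.py arc 29.5 12 5 83.5
```

```text
9.1 [524.9  37.5  84. ] [-1.7946e+02  1.3000e-01  1.0823e+02] [0.2 1.3 0.1]
F [  3.1 -29.5] z 84.0 r 29.6 ang -83.9 rot [-1.795e+02  1.000e-01  1.082e+02] force [0.2 1.3 0.1] t 9.1
(np.float64(-0.07), np.float64(-0.3))
(np.float64(-0.12), np.float64(-0.28))
(np.float64(-0.18), np.float64(-0.25))
(np.float64(-0.23), np.float64(-0.21))
(np.float64(-0.27), np.float64(-0.16))
dz 0.03
```

View pics/wrist4.png

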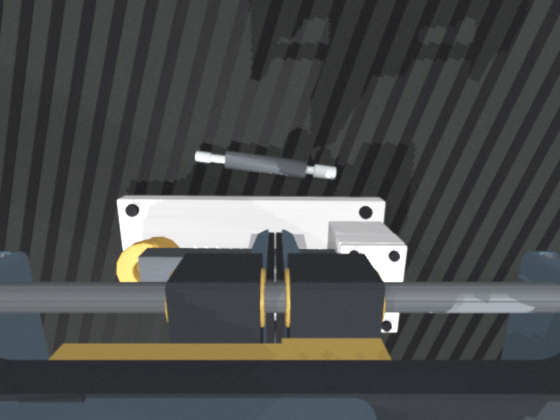

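drive_tool(moves=[{"claw": 1,"dx": -0.07,"dy": -0.3,"dz": 0.02,"yaw": 0},{"claw": 1,"dx": -0.12,"dy": -0.28,"dz": 0,"yaw": 0},{"claw": 1,"dx": -0.18,"dy": -0.25,"dz": 0,"yaw": 0},{"claw": 1,"dx": -0.24,"dy": -0.19,"dz": 0,"yaw": 0},{"claw": 1,"dx": -0.28,"dy": -0.13,"dz": 0,"yaw": 0}])

```text
time_s: 9.72
ee_pos: [504.8, 12.4, 83.1]
ee_rot: [-179.2, -0.0, 108.2]
force: [-0.6, 0.6, 0.9]
gripper_width: 0.7
```

```bash
python3 plan.py arc 29.5 12 5 83.5
```

```text
F [ 30.  -11.7] z 83.1 r 32.2 ang -21.3 rot [-179.2   -0.   108.2] force [-0.6  0.6  0.9] t 9.725
(np.float64(-0.35), np.float64(0.04))
(np.float64(-0.31), np.float64(-0.02))
(np.float64(-0.31), np.float64(0.04))
(np.float64(-0.29), np.float64(0.11))
(np.float64(-0.26), np.float64(0.16))
dz -0.02
```

drive_tool(moves=[{"claw": 1,"dx": -0.35,"dy": 0.04,"dz": -0.02,"yaw": 0},{"claw": 1,"dx": -0.31,"dy": 0.0,"dz": 0,"yaw": 0},{"claw": 1,"dx": -0.3,"dy": 0.06,"dz": 0,"yaw": 0},{"claw": 1,"dx": -0.27,"dy": 0.12,"dz": 0,"yaw": 0},{"claw": 1,"dx": -0.2,"dy": 0.15,"dz": 0,"yaw": 0}])

```text
time_s: 10.35
ee_pos: [521.1, -15.3, 83.0]
ee_rot: [-179.0, -0.0, 108.1]
force: [-0.6, 0.3, -0.4]
gripper_width: 0.5
```

```bash
python3 plan.py go 108 5 130
```

```text
F [22.9 19.6] z 83.0 r 30.1 ang 40.6 rot [-179.    -0.   108.1] force [-0.6  0.3 -0.4] t 10.35
(np.float64(0.76), np.float64(-4.25)) dz -2.35
```

drive_tool(moves=[{"claw": 1,"dx": 0.1,"dy": -0.2,"dz": -0.7,"yaw": 0},{"claw": 1,"dx": 0,"dy": -1,"dz": -1,"yaw": 0},{"claw": 1,"dx": -0.6,"dy": -1,"dz": -1,"yaw": 0},{"claw": 1,"dx": -1,"dy": -1,"dz": -0.6,"yaw": 0},{"claw": 1,"dx": -1,"dy": -1,"dz": 0,"yaw": 0}])

```text
time_s: 10.98
ee_pos: [458.5, -89.1, 156.5]
ee_rot: [-179.4, 0.2, 108.4]
force: [-0.1, 0.2, -0.0]
gripper_width: 0.6
```

drive_tool(moves=[{"claw": 1,"dx": 0,"dy": 0,"dz": 0,"yaw": 0}])

```text
time_s: 11.1
ee_pos: [458.1, -89.9, 157.7]
ee_rot: [-179.4, 0.2, 108.3]
force: [0.7, 0.4, 0.0]
gripper_width: 0.5
```

```bash
python3 look.py 5 wrist; python3 plan.py go 108 0 100
```

```text
11.15 [458.7 -89.3 157.7] [-179.49    0.21  108.32] [ 0.3 -0.2  0.7]
F [104.9  71. ] z 157.7 r 126.7 ang 34.1 rot [-179.5    0.2  108.3] force [ 0.3 -0.2  0.7] t 11.15
(np.float64(3.55), np.float64(-0.12)) dz 2.89
```

View pics/wrist5.png

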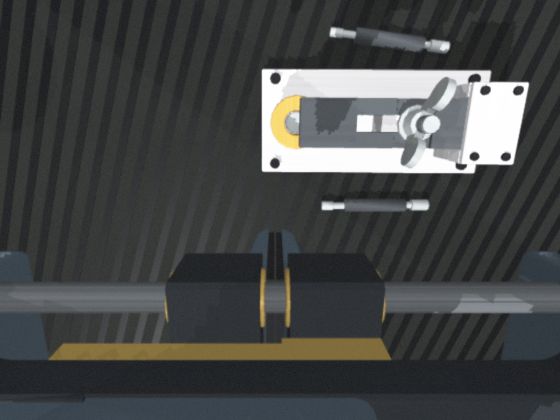

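```bash
python3 - <<'E'
import cv2,numpy as np
from h import *
k=dict(np.load("pics/wrist5.npz"))
st=np.array([536.9,10.4,0]);y=np.radians(-162.2);fx=np.array([np.cos(y),np.sin(y),0]);fy=np.array([-fx[1],fx[0],0])
for nm,px,z in(("noseA",(301,98),61),("noseB",(301,147),61),("stud",(431,124),91.5),("wa lo tip",(412,165),83),("wb tip",(445,82),90)):
    p=onz(k,*px,z)-st; print(nm,(p@fx).round(1),(p@fy).round(1))
for a in(60,65,70,75,80): 
    print(a,[np.round(proj(k,st+21.5*s*(np.cos(np.radians(a))*fx+np.sin(np.radians(a))*fy)+np.array([0,0,h+33])),1) for s in(1,-1) for h in (58.,59.8,61.5)])
cv2.imwrite("pics/w5z.png",cv2.resize(k["color"][55:185,250:540],None,fx=2.75,fy=2.75,interpolation=cv2.INTER_CUBIC))
E
```

```text
noseA 88.0 -18.1
noseB 86.9 18.5
stud 0.8 -0.1
wa lo tip 7.0 29.0
wb tip -5.5 -27.2
60 [array([412.9, 151.6]), array([413.9, 151.9]), array([414.8, 152.1]), array([451.7,  95.6]), array([453.1,  95.4]), array([454.4,  95.2])]
65 [array([415.1, 152.9]), array([416.1, 153.1]), array([417.1, 153.4]), array([449.4,  94.2]), array([450.8,  94. ]), array([452.1,  93.8])]
70 [array([417.5, 153.9]), array([418.5, 154.2]), array([419.5, 154.5]), array([447.,  93.]), array([448.3,  92.8]), array([449.6,  92.6])]
75 [array([419.9, 154.8]), array([421. , 155.1]), array([422. , 155.3]), array([444.4,  92.1]), array([445.7,  91.9]), array([447. ,  91.7])]
80 [array([422.5, 155.4]), array([423.6, 155.7]), array([424.6, 155.9]), array([441.7,  91.4]), array([443. ,  91.2]), array([444.3,  91. ])]
```

View pics/w5z.png

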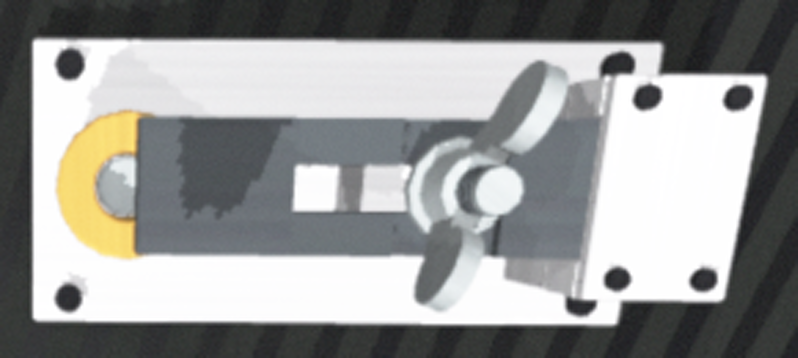

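drive_tool(moves=[{"claw": 1,"dx": 0.8,"dy": -0.1,"dz": 0.3,"yaw": 0.05},{"claw": 1,"dx": 0.9,"dy": -0.15,"dz": 0.8,"yaw": 0},{"claw": 1,"dx": 0.9,"dy": -0.15,"dz": 0.9,"yaw": 0},{"claw": 1,"dx": 0.8,"dy": -0.1,"dz": 0.8,"yaw": 0},{"claw": 1,"dx": 0,"dy": 0,"dz": 0,"yaw": 0}])

```text
time_s: 11.78
ee_pos: [425.6, -19.5, 99.0]
ee_rot: [-179.4, 0.0, 108.1]
force: [-0.3, 0.1, -0.1]
gripper_width: 0.4
```

```bash
python3 plan.py go 115 0 52
```

```text
F [115.1  -5.5] z 99.0 r 115.3 ang -2.7 rot [-179.4    0.   108.1] force [-0.3  0.1 -0.1] t 11.775
(np.float64(-0.28), np.float64(0.01)) dz 2.35
```

drive_tool(moves=[{"claw": 1,"dx": -0.28,"dy": 0,"dz": 0.7,"yaw": 0},{"claw": 1,"dx": 0,"dy": 0,"dz": 0.8,"yaw": 0},{"claw": 1,"dx": 0,"dy": 0,"dz": 0.5,"yaw": 0},{"claw": 1,"dx": 0,"dy": 0,"dz": 0.1,"yaw": 0},{"claw": 1,"dx": 0,"dy": 0,"dz": 0,"yaw": 0}])

```text
time_s: 12.4
ee_pos: [429.8, -25.9, 55.6]
ee_rot: [-179.6, 0.1, 108.1]
force: [0.6, -0.1, -0.4]
gripper_width: 0.8
```

```bash
python3 plan.py go 115 0 52
```

```text
F [113.1   1.8] z 55.6 r 113.1 ang 0.9 rot [-1.796e+02  1.000e-01  1.081e+02] force [ 0.6 -0.1 -0.4] t 12.4
(np.float64(0.09), np.float64(-0.09)) dz 0.18
```

drive_tool(moves=[{"claw": 1,"dx": 0.05,"dy": 0,"dz": 0.18,"yaw": 0},{"claw": 1,"dx": 0,"dy": 0.2,"dz": 0,"yaw": 0},{"claw": 1,"dx": 0,"dy": 0.2,"dz": 0,"yaw": 0},{"claw": 1,"dx": 0,"dy": 0.2,"dz": 0,"yaw": 0},{"claw": 1,"dx": 0,"dy": 0.2,"dz": 0,"yaw": 0}])

```text
time_s: 13.02
ee_pos: [446.2, -19.9, 52.8]
ee_rot: [-179.7, 0.2, 108.1]
force: [-1.9, -1.2, 1.8]
gripper_width: 0.5
```

```bash
python3 plan.py go 71 0 52
```

```text
F [95.6  1.1] z 52.8 r 95.6 ang 0.7 rot [-179.7    0.2  108.1] force [-1.9 -1.2  1.8] t 13.025
(np.float64(0.05), np.float64(1.23)) dz 0.04
```

drive_tool(moves=[{"claw": 1,"dx": 0,"dy": 0.22,"dz": 0,"yaw": 0},{"claw": 1,"dx": 0,"dy": 0.22,"dz": 0,"yaw": 0},{"claw": 1,"dx": 0,"dy": 0.22,"dz": 0,"yaw": 0},{"claw": 1,"dx": 0,"dy": 0.22,"dz": 0,"yaw": 0},{"claw": 1,"dx": 0,"dy": 0.2,"dz": 0,"yaw": 0}])

```text
time_s: 13.65
ee_pos: [467.1, -13.1, 52.6]
ee_rot: [-179.6, 0.2, 108.1]
force: [-1.8, -1.2, 1.7]
gripper_width: -0.1
```

```bash
python3 plan.py go 71 0 52; python3 look.py 6 scene top; python3 - <<'E'
import cv2,numpy as np
cv2.imwrite("pics/t6.png",cv2.resize(cv2.imread("pics/scene6.png")[150:300,200:380],None,fx=4,fy=4,interpolation=cv2.INTER_CUBIC))
E
```

```text
F [73.6  1. ] z 52.6 r 73.6 ang 0.8 rot [-179.6    0.2  108.1] force [-1.8 -1.2  1.7] t 13.65
(np.float64(0.05), np.float64(0.13)) dz 0.03
13.75 [467.6 -12.9  52.5] [-179.65    0.2   108.12] [-0.5 -0.1 -0.4]
```

View pics/t6.png

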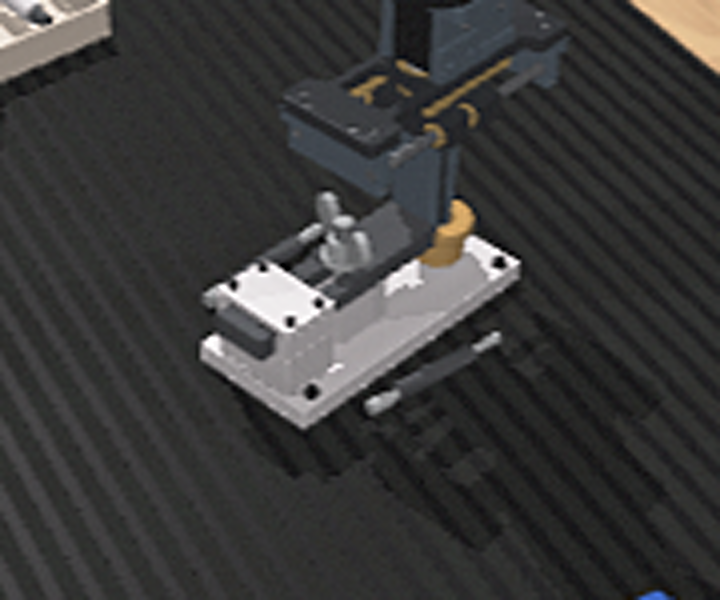

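drive_tool(moves=[{"claw": 1,"dx": 0,"dy": 0.12,"dz": 0,"yaw": 0},{"claw": 1,"dx": 0,"dy": 0.12,"dz": 0,"yaw": 0}])

```text
time_s: 14.0
ee_pos: [472.0, -11.3, 52.4]
ee_rot: [-179.6, 0.2, 108.1]
force: [-1.8, -0.9, 1.1]
gripper_width: 0.6
```

```bash
python3 plan.py go 71 0 52
```

```text
F [68.5  0.9] z 52.4 r 68.5 ang 0.7 rot [-179.6    0.2  108.1] force [-1.8 -0.9  1.1] t 14.0
(np.float64(0.04), np.float64(-0.13)) dz 0.02
```

drive_tool(moves=[{"claw": 1,"dx": 0,"dy": 0.08,"dz": 0,"yaw": 0}])

```text
time_s: 14.12
ee_pos: [473.6, -10.8, 52.4]
ee_rot: [-179.6, 0.2, 108.1]
force: [-1.2, -1.3, 1.6]
gripper_width: 0.4
```

drive_tool(moves=[{"claw": 1,"dx": 0,"dy": 0.06,"dz": 0,"yaw": 0}])

```text
time_s: 14.25
ee_pos: [474.8, -10.4, 52.4]
ee_rot: [-179.6, 0.2, 108.1]
force: [-1.4, -1.1, 1.6]
gripper_width: 0.5
```

drive_tool(moves=[{"claw": 1,"dx": 0,"dy": 0.06,"dz": 0,"yaw": 0}])

```text
time_s: 14.38
ee_pos: [476.0, -10.0, 52.4]
ee_rot: [-179.6, 0.2, 108.1]
force: [-1.8, -0.8, 2.2]
gripper_width: 0.4
```

drive_tool(moves=[{"claw": 1,"dx": 0,"dy": 0.06,"dz": 0,"yaw": 0}])

```text
time_s: 14.5
ee_pos: [476.8, -9.8, 52.4]
ee_rot: [-179.5, 0.2, 108.1]
force: [-3.2, -2.6, 3.6]
gripper_width: -0.1
```

drive_tool(moves=[{"claw": 1,"dx": 0,"dy": -0.3,"dz": 0,"yaw": 0},{"claw": 1,"dx": 0,"dy": -0.5,"dz": 0,"yaw": 0},{"claw": 1,"dx": 0,"dy": -0.5,"dz": -0.5,"yaw": 0},{"claw": 1,"dx": -0.5,"dy": -0.5,"dz": -1,"yaw": 0},{"claw": 1,"dx": -1,"dy": -0.5,"dz": -1,"yaw": 0}])

```text
time_s: 15.12
ee_pos: [439.8, -52.4, 104.0]
ee_rot: [-179.5, 0.1, 108.2]
force: [-0.3, -0.4, -0.2]
gripper_width: 0.3
```

drive_tool(moves=[{"claw": 1,"dx": -1,"dy": 0,"dz": -1,"yaw": 0},{"claw": 1,"dx": -1,"dy": 0,"dz": -1,"yaw": 0},{"claw": 1,"dx": -0.5,"dy": 0,"dz": -0.5,"yaw": 0},{"claw": 1,"dx": 0,"dy": 0,"dz": 0,"yaw": 0},{"claw": 1,"dx": 0,"dy": 0,"dz": 0,"yaw": 0}])

```text
time_s: 15.75
ee_pos: [453.8, -101.6, 158.7]
ee_rot: [-179.8, 0.2, 108.1]
force: [-0.9, 0.1, -0.4]
gripper_width: 0.7
```

```bash
python3 look.py 7 wrist scene top
```

```text
15.9 [ 454.  -101.5  158.5] [-179.77    0.19  108.11] [-0.1 -0.2 -0.4]
```

View pics/wrist7.png

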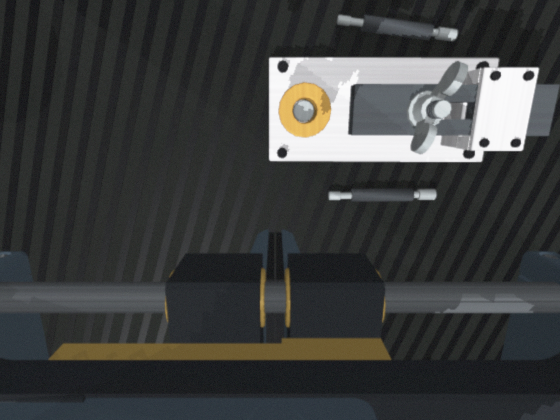

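View pics/scene7.png

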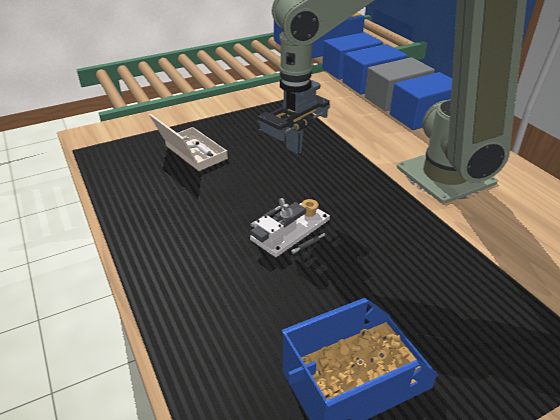

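Bush stands centred at (305,109) and the strap nose is at column 351, well clear of it. I'll measure these before handing in.

```bash
python3 - <<'E'
import numpy as np,cv2
from h import *
k=dict(np.load("pics/wrist7.npz"))
st=np.array([536.9,10.4,0]);y=np.radians(-162.2);fx=np.array([np.cos(y),np.sin(y),0]);fy=np.array([-fx[1],fx[0],0])
hsv=cv2.cvtColor(k["color"],cv2.COLOR_BGR2HSV); m=cv2.inRange(hsv,(12,100,80),(35,255,255)); m[170:]=0
c=max(cv2.findContours(m,0,2)[0],key=cv2.contourArea); (u,v),r=cv2.minEnclosingCircle(c)
for nm,px,z in(("bush",(u,v),44.5),("nose",(351.5,109),61),("stud",(442,110),91.5)):
    p=onz(k,*px,z)-st; print(nm,(p@fx).round(1),(p@fy).round(1))
a,b=cv2.imread("pics/scene0.png").astype(int),cv2.imread("pics/scene7.png").astype(int)
d=np.abs(a-b).max(2)>60
print("bin diff",d[295:420,280:440].mean(),"case diff",d[110:175,145:232].mean())
from workcell import job
job.job_done()
E
```

```text
bush 90.4 -0.4
nose 55.7 -0.5
stud 0.8 0.8
bin diff 0.00155 case diff 0.0
the job is handed in; nothing more can be done
```

I turned the wing nut up out of its seat, pushed the strap back to its stop, and handed the job in at about 16 s. No verdict was reported.

**What I did:** With the fingers shut as one blunt tip, I brushed one wing anticlockwise in a single sweep, from about 1.0 rad to about 7.5 rad. I then pushed the strap by its nose and stopped when the force rose from about 2.5 N to 5.5 N, which I took as the end stop. After that I backed off and raised the arm clear.

**Last checks:**
- **Strap:** the nose is 55.7 mm from the stud axis, so it has moved back about 32 mm.
- **Bush:** its centre is at 90.4 mm along the fixture and 0.4 mm off line, so it is still on its spigot.
- **Nut:** it was still up at about 70° past one full turn in the last picture. Wrist forces stayed at or below about 3 N while I was turning it.
- **Surroundings:** the bin and micrometer case show no change between the first and last pictures. Both plug gauges look to be where they were, but I judged that by eye.

**Disagreements:**
- One early attempt to find the stud's height from two views failed, giving 177 mm because I matched the wrong points. I used its stated height of 91.5 mm instead. The stud's position agreed to within about 1 mm in the later wrist views, and the nose height came out at 59–65 mm against the stated 61 mm.
- The nut's rise was not measured directly. It follows from the unbroken sweep and from the strap sliding freely.

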